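# Hook a tote of calibration weights out of the covered bay

## Task

Pick up the orange-handled pull hook, reach in under the yellow sprung flap and drop its claw behind the front wall of the green weight tote. With the hook alone, touching the tote with nothing else and not tipping it, drag it out through the flap until it stands square against both red stops, and give it a firm but gentle seating pull of about 10 N there for a moment (never over 25 N). Then unhook and stand the hook upright again on the blue parking rectangle, leaving the flap hanging shut, the tote seated and the other things undisturbed.

Things in the scene. Friction and masses are not known exactly. Their poses are not given: they have to be found in the camera images.
- station: fixed deck plate with a blue covered bay. Origin: on the bench under the middle of the bay's mouth; x points level into the bay (tote comes out along -x), z up. Deck x -255 to 280 mm, 200 wide, 6 thick (tote slides on top). Bay x 0 to 280, clear width 178, walls and back shut, clear roof 190 (underside) to 195 mm above the bench; mouth open but for the flap
- stops: two fixed red stop blocks on the deck outside the bay, each 36 mm wide, tops 34 mm above the bench, centred at station y +45 and -45 mm; the faces that meet the tote's front are at station x = -200 mm. Origin and axes are the station's. With the tote home its centre is at station x = -125 mm, clear of the flap.
- flap (a joint): yellow flap, 168 mm wide, 77 mm long, hinged on its top edge in the mouth, hinge 185 mm and hanging lower edge 108 mm above the bench. Radians: 0 hangs shut, positive swings out of the bay, negative into it, to 1.35 both ways. A light spring and its weight close it; pushing past it takes a few newtons.
- flap_edge (a point): middle of the flap's lower edge.
- tote: loose open green tote, 150 (x) by 120 (y) by 80 mm high, walls 5 mm, 0.5 to 0.9 kg; two steel weights fixed in its rear rise to 123 mm above its underside. Origin: centre of its underside. Front wall at x -75 to -70 mm; behind it an empty pocket 50 mm long, floor 5 mm up. Starts with its front 45 to 80 mm inside the mouth. Takes about 2 to 4 N to drag.
- tote_lip (a point): middle of the top edge of the tote's front wall, 80 mm above the tote's underside (86 mm above the bench).
- hook: pull hook, about 0.25 kg, 195 mm long, loose. Origin: centre of the underside of its handle; x axis points along the steel bar to the claw, z up when it stands. Starts standing upright on handle and claw, its handle on the parking rectangle.
- hook_grip (a point): centre of the orange handle block, which is 60 mm long (hook x), 30 mm wide (hook y, the grasp width) and 70 mm high; the point is 35 mm above its underside. A steel bar 10 mm wide, 8 mm high runs forward from it, centred 45 mm above the underside, to the claw.
- hook_tip (a point): middle of the claw's lower edge, level with the handle's underside, 162.5 mm ahead of the handle centre along hook x. The claw is an upright plate 40 mm wide, 5 mm thick, reaching 41 mm below the underside of the bar, its top level with the bar's top at 49 mm.
- park: flat blue rectangle with a white border marked on the bench, 260 mm (its x) by 120 mm (its y), no height. Origin: its centre.
- knob_weight: bystander: steel knob weight 52 mm across, 76 mm high; origin under its centre. Leave it alone.
- disc_weight: bystander: brass disc weight 80 mm across, 50 mm high; origin under its centre. Leave it alone.
- wipe_jar: bystander: amber jar 60 mm across, 85 mm high; origin under its centre. Leave it alone.
Mind the look-alikes: they are no part of the job. Of the things like the hook, leave any that is turquoise; of the rest the larger one is meant.

How it is judged (in metres and radians):
On the way, in this order (a step that is already met when the one before it is completed fails the run):
1. the claw is down behind the tote's front wall, at least 15 mm below its top edge, while the tote still stands deep in the bay (x of hook_tip in the frame of tote between -0.072 and -0.014 m and y of hook_tip in the frame of tote between -0.05 and 0.05 m and z of hook_tip in the frame of tote below 0.065 m and x of tote in the frame of station above 0.1 m), for 0.1 s.
2. the hook draws the tote out through the flap, which the load swings outward (value of joint flap above 0.4 rad and contact force between hook and tote above 0.5 N and contact force between tote and flap above 0.02 N), for 0.1 s.
3. the hook pulls the tote against the stops with at least 5 N on them (contact force between tote and stops above 5 N and contact force between hook and tote above 4 N and x of tote in the frame of station below -0.115 m), for 0.2 s.
At the end, for the whole second after the job is handed in: Tote flat on the deck, front within 5 mm of the stop faces, square within 4 deg, centred within 30 mm; flap shut within 0.12 rad; hook upright within 4.5 deg on the bench, its handle centre (35 mm up) under 42 mm high and over the parking rectangle; tote and hook at rest (x of tote in the frame of station between -0.13 and -0.12 m and y of tote in the frame of station between -0.03 and 0.03 m and angle between the x axis of tote and the x axis of station, either way round below 0.07 rad and angle between tote's own z axis and vertical below 0.05 rad and value of joint flap between -0.12 and 0.12 rad and angle between hook's own z axis and vertical below 0.08 rad and height (world z) of hook_grip below 0.042 m and x of hook_grip in the frame of park between -0.13 and 0.13 m and y of hook_grip in the frame of park between -0.06 and 0.06 m and linear speed of each of tote, hook below 0.02 m/s); the robot touches nothing.
It fails at once if a bystander is moved more than 20 mm (distance of any of knob_weight, disc_weight, wipe_jar from where it was at the start of the episode above 0.02 m).
It fails at once if the robot itself touches the tote (over 1 N) (contact force between the arm and tote above 1 N).
It fails at once if the fingers touch the tote (over 1 N) (contact force between the fingers and tote above 1 N).
It fails at once if the tote is pressed on the stops, or the hook on the tote, with over 25 N (contact force between tote and stops above 25 N or contact force between hook and tote above 25 N).
It fails at once if the tote is tipped by more than 12 degrees (angle between tote's own z axis and vertical above 0.21 rad).
It also fails if it takes over 72 s, if anything falls off the work surface, if the arm or the gripper's body presses on something with over 40 N, if the wrist force passes 120 N, or if a joint passes its speed limit or range.

## Robot

A 6-joint arm with a two-finger parallel gripper is mounted at the origin on the work surface. World frame = base frame: x ahead of the robot, y to its left, z up, the work surface at z = 0. Lengths are in mm, angles in degrees, forces in N, time in s.
With the tool pointing down it reaches from about 250 to 850 mm from the base axis. Payload 12.5 kg.
Tool frame: the origin (TCP) lies midway between the tips of the shut fingers; the grasp point (between the pads) lies 19 mm behind it; z points along the fingers, y is the line along which they close (so a half turn about z gives the same grasp; the last joint's range is limited). The gripper opens to 93 mm and grips with 3 to 60 N. Pads are 15 mm wide; open, the fingers measure 128 mm over their backs; the gripper's body (75 mm by 188 mm) begins 65 mm behind the grasp point.
Start: joints at [-78.988, 20.094, 94.641, -0, 65.266, -4.847], TCP at [150.323, -529.044, 218.633] pointing down, gripper open.
Joint ranges: [-157.81, 157.81], [-45, 120.19], [0.68, 151.7], [-89.99, 269.99], [4.06, 180], [-164.3, 164.3]. Speed limits (degrees/s): [127.2, 127.2, 159.86, 180, 180, 180].

## Interface

Orientations are given as a 3x3 rotation matrix whose columns are the frame's x, y, z axes.
In Python, from plant import sense, get_image, camera_params, finish_job, spot_in, masks_of, tip_of gives the robot as it stands. The module is installed in compiled form; this text tells all that it offers.
- The arm moves only by the shell command python3 -m jog 'ROWS' [FORCE]. ROWS is a JSON object of lists of equal length, an entry for each row: "jaw": the finger opening in mm, from 0 to 93; "offset": the shift along the tool's x, y, z in mm, a list of three; "yaw": the turn about the tool's z in degrees. In form: {"jaw": [jaw, ...], "offset": [[tx, ty, tz], ...], "yaw": [yaw, ...]}. A call has 1 to 10 rows; each row shifts and turns the commanded pose from where the row before left it, along the tool's axes as they then stand; what a row does not reach is not made up. A row lasts 1/12 s, in which the tool goes at most 41.7 mm and 7.16 degrees, less where a joint would pass 70% of its speed; a pose out of reach is approached as far as the arm can. A call is refused whole if a number of a shift passes 41.7 or a number of a turn 7.16, either way. A call with a gripper value outside its range is refused whole. The fingers move at their own pace and stop on an object; FORCE is the grip in N (left out, the last holds). Time passes only in rows, so rows that do not move let the fingers close. It gives the time, the measured TCP pose, the force, the opening and the grip force at its end, in the units of the state.
- sense(): the state, without advancing time (a new reading comes with each control period).
- get_image(name): name is "scene" or "top" or "wrist"; returns (picture, depth): 384x512x3 uint8, red, green, blue; 384x512 float32, mm along the optical axis (not along the pixel's ray), 0 where there is no reading.
- camera_params(name): a dict with "camera_matrix" (3x3 intrinsics, pixels), "T" (4x4, takes a point from camera to world coordinates). Camera axes: x right, y down, z forward; pixel columns grow to the right and rows downward; lengths in mm; the calibration is good to about 2 mm. A picture is of the moment at which its call begins: read the wrist's pose just before it. camera_params takes no time and is no camera call; for the wrist camera it gives the pose at the moment of the call.
- finish_job(): hands the job in; it is judged then, once.
Trained networks look in the newest picture that a camera, given by its name, has taken for a name from the list of things; names that differ only in an ending like _2 or _b are one class to them, and where a whole thing is asked for, a point or a joint stands for the part that bears it (a point fixed in the world has none). Each returns a list of dicts, best first, with "confidence" (0 to 1); they miss things now and then, are a little off and sometimes report something else, mostly with a low value. They report only what shows in the picture. A call takes as long as a camera call. They do not tell look-alikes from the thing itself.
- spot_in(camera, thing): "box" ([left, top, right, bottom] in pixels, round what is visible of it).
- masks_of(camera, thing): "mask" (384x512 bool, what is visible of it) and "box" ([left, top, right, bottom] in pixels, round what is visible of it).
- tip_of(camera, thing): "at" ([row, column] in pixels: a listed point, or the origin of a listed thing).
The state is a dict: "t": time; "q": joint angles; "qvel": joint speeds; "effort": joint torques, N m; "tcp_pos": TCP position; "ee_rot": TCP orientation; "force": force on the tool from outside, world axes, zero at the start; "wrist_torque": the same for the moment, N m; "gripper_width": finger opening in mm; "finger_force": force on a finger pad.
Only numpy, scipy, OpenCV 4.12 (cv2) and the standard library are available. Lean on these libraries where they do the work, as an engineer would, in place of code of your own. Each camera call takes 0.05 s, during which the arm holds its last target. There are 200 camera calls.

## Working session

There is one attempt and no reset: what is moved stays moved. The work goes in short steps, Python scripts to look and compute and a shell command to move; the robot and the scene stay as the last step left them, time stands still between calls to the robot, and variables do not carry over. Pictures are saved under pics/ and viewed, at most 10 in all, crops included, and the job is handed in when it is done.

```bash
mkdir -p pics
cat > h.py <<'E'
import numpy as np,cv2
from plant import *
def snap(cam,fn=None):
    P=camera_params(cam); im,d=get_image(cam)
    if fn: cv2.imwrite('pics/'+fn,im[:,:,::-1])
    return im,d,P
def cloud(d,P):
    K=P['camera_matrix'];T=np.array(P['T']);h,w=d.shape
    v,u=np.mgrid[:h,:w]
    c=np.stack([(u-K[0][2])*d/K[0][0],(v-K[1][2])*d/K[1][1],d],-1)
    X=c@T[:3,:3].T+T[:3,3]; X[d==0]=np.nan
    return X
E
python3 - <<'E'
from h import *
s=sense();print(s['t'],s['tcp_pos'],np.round(s['ee_rot'],3).tolist())
ims=[]
for c in ['scene','top']:
    im,d,P=snap(c,c+'0.png'); np.savez(c+'0.npz',im=im,X=cloud(d,P)); ims.append(im)
    print(c,np.round(P['T'],2).tolist())
    for n in ['hook','hook_grip','hook_tip','tote_lip','park','station','knob_weight','disc_weight','wipe_jar','flap_edge']:
        for r in tip_of(c,n)[:3]:
            a=np.round(r['at']).astype(int); X=cloud(d,P)
            print(n,round(r['confidence'],2),a,np.round(X[min(a[0],383),min(a[1],511)]))
E
```

```text
0.0 [ 150.26855272 -528.71915162  218.11617468] [[0.962, 0.273, -0.0], [0.273, -0.962, 0.001], [0.0, -0.001, -1.0]]
scene [[0.72, 0.56, -0.41, 1047.71], [0.7, -0.57, 0.44, -453.43], [0.02, -0.6, -0.8, 1094.54], [0.0, 0.0, 0.0, 1.0]]
hook 0.78 [234 117] [ 343. -233.   15.]
hook 0.66 [135 234] [306. 262.  17.]
hook_grip 0.69 [132 239] [326. 266.  43.]
hook_tip 0.7 [202 139] [ 291. -119.    2.]
hook_tip 0.65 [186 250] [480. 159.  -2.]
hook_tip 0.52 [126 206] [197. 236.   0.]
park 0.66 [201 217] [451.  47.   0.]
station 0.65 [210 290] [630. 171.   9.]
station 0.47 [186 252] [489. 158.   7.]
knob_weight 0.44 [214 210] [472.  -0.   3.]
disc_weight 0.64 [249 180] [ 510. -144.   28.]
wipe_jar 0.72 [146 284] [552. 212. 193.]
flap_edge 0.96 [188 287] [569. 228.   5.]
flap_edge 0.51 [209 289] [625. 174.   5.]
top [[0.02, -0.98, 0.19, 376.37], [-1.0, -0.02, -0.0, 59.78], [0.01, -0.19, -0.98, 1055.33], [0.0, 0.0, 0.0, 1.0]]
hook 0.73 [234 273] [449.   4.  73.]
hook 0.69 [280 355] [ 333. -218.   53.]
hook 0.61 [283 174] [314. 265.  52.]
hook_grip 0.96 [234 276] [449.  -5.  71.]
hook_grip 0.92 [280 358] [ 333. -225.   57.]
hook_grip 0.84 [285 172] [309. 271.  47.]
hook_tip 0.96 [223 220] [477. 149.  48.]
hook_tip 0.8 [295 314] [ 287. -117.    1.]
hook_tip 0.52 [326 185] [200. 236.  12.]
park 0.74 [232 250] [458.  66.   1.]
station 0.63 [172 214] [632. 176.   7.]
disc_weight 0.58 [224 318] [ 482. -125.   31.]
wipe_jar 0.86 [238 147] [430. 336.  84.]
wipe_jar 0.69 [229 252] [463.  60.  49.]
flap_edge 0.7 [166 211] [650. 186.   5.]
```

```bash
ls pics
```

```text
scene0.png
top0.png
```

View pics/scene0.png

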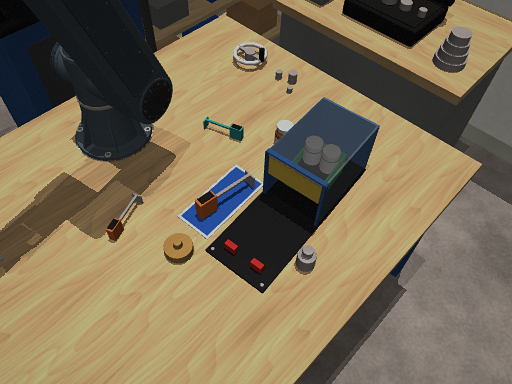

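View pics/top0.png

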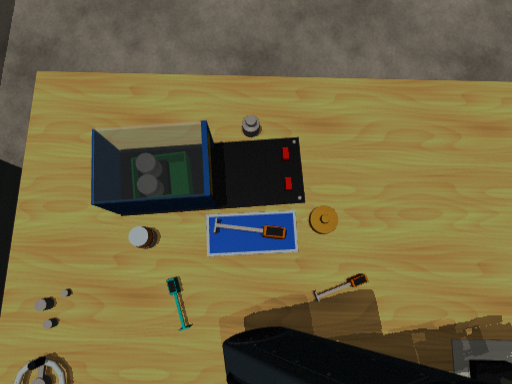

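Scene picture: large orange hook on the blue rectangle (handle about px (207,205), claw (252,180)), turquoise and small orange decoys elsewhere, bay mouth facing world -y with the flap at (295,182). The top picture shows the tote through the roof at about (160,175), with its front wall near column 190. Next I fit the poses.

Run:
```python
from h import *
def rect(p,n):
    r=cv2.minAreaRect(p.astype(np.float32)); print(n,len(p),np.round(r[0],1),np.round(r[1],1),round(r[2],2))
for c in ['top','scene']:
    z=np.load(c+'0.npz'); im=z['im'].astype(int);X=z['X'];R,G,B=im[...,0],im[...,1],im[...,2]
    ok=~np.isnan(X[...,0])
    box=(X[...,0]>300)&(X[...,0]<800)&(X[...,1]>-150)&(X[...,1]<550)
    red=ok&box&(R>140)&(G<50)&(B<50)&(X[...,2]>28)
    n,l=cv2.connectedComponents(red.astype(np.uint8))
    for i in range(1,n):
        p=X[l==i]
        if len(p)>25: rect(p[:,:2],c+' red');print(np.median(p[:,2]))
    dk=ok&box&(im.max(-1)<45)&(abs(X[...,2]-6)<5)&(X[...,0]>500)
    rect(X[dk][:,:2],c+' deck')
    blue=ok&(B>150)&(R<60)&(abs(X[...,2])<6)&(X[...,0]<560)&(X[...,0]>380)
    rect(X[blue][:,:2],c+' park blue')
    hk=ok&(X[...,2]>25)&(X[...,2]<85)&(X[...,0]>390)&(X[...,0]<540)&(X[...,1]>-75)&(X[...,1]<190)&~((X[...,0]>530))
    h=hk&(X[...,2]>62); rect(X[h][:,:2],c+' handle top'); print(np.median(X[h][:,2]),np.median(X[h][:,:2],0))
    b=hk&(X[...,2]>38)&(X[...,2]<54); rect(X[b][:,:2],c+' bar')
    q=X[b]; f=q[(q[:,1]>30)&(q[:,1]<135)]; print('bar line',np.polyfit(f[:,1],f[:,0],1), q[:,1].max(),np.median(f[:,2]))
    gr=ok&(G>R+25)&(G>B+15)&(X[...,0]>500)&(X[...,1]>150)
    p=X[gr];print(c,'green',len(p)); 
    if len(p): print(np.percentile(p,[1,25,50,75,99],axis=0).round())
    roof=ok&(X[...,2]>185)&(X[...,2]<205)&(X[...,0]>450)&(X[...,1]>100)
    rect(X[roof][:,:2],c+' roof')
    ye=ok&(R>80)&(G>60)&(B<40)&(X[...,2]>90)&(X[...,2]<195)&(X[...,0]>450);p=X[ye]
    print(c,'yellow',len(p)); 
    if len(p): print(np.percentile(p,[1,50,99],axis=0).round(), np.polyfit(p[:,0],p[:,1],1))
```

```text
top red 54 [688.3 -32.5] [28.4 15.1] 0.17
33.750730462398565
top red 59 [597.8 -41.3] [30.  14.6] 1.21
34.242570885062264
top deck 5723 [635.1 185.2] [224.3 534.1] 5.51
top park blue 387 [456.6  62.1] [101.3 243.1] 4.22
top handle top 260 [483.8  81.5] [231.3  38.1] 72.27
70.99846820395493 [457.83502538   2.19872045]
top bar 226 [458.9  94.2] [228.2  66.8] 64.81
bar line [9.66217301e-02 4.57654347e+02] 187.84438387600704 49.088271690855436
top green 726
[[527. 216. 192.]
 [550. 231. 194.]
 [574. 243. 195.]
 [597. 256. 196.]
 [633. 357. 198.]]
top roof 8884 [611.1 314.6] [193.4 287.6] 5.38
top yellow 0
scene red 66 [599.2 -39.8] [34.6 16.6] 4.51
33.69925602793285
scene red 70 [688.  -31.5] [35.1 16.7] 6.61
33.40332587594912
scene deck 6425 [622.6 182.5] [200.8 533.5] 5.48
scene park blue 1317 [455.9  63.1] [104.4 243.4] 4.43
scene handle top 210 [479.5  71.7] [210.3  39.5] 73.26
69.72777953742332 [460.63217309  -1.2186553 ]
scene bar 275 [483.7  66.4] [198.4  75.3] 85.57
bar line [9.08513644e-02 4.58615581e+02] 166.91953355389006 47.874067321135044
scene green 130
[[594. 189. 170.]
 [611. 218. 193.]
 [690. 238. 195.]
 [701. 283. 196.]
 [714. 304. 199.]]
scene roof 5376 [609.4 314. ] [194.4 291.1] 5.61
scene yellow 876
[[542. 166. 110.]
 [627. 175. 146.]
 [706. 184. 180.]] [9.52004690e-02 1.15193243e+02]
```

Run:
```python
from h import *
z=np.load('top0.npz');im=z['im'];X=z['X']
c=im[118:220,90:220][:,:,::-1]; cv2.imwrite('pics/c1.png',cv2.resize(np.clip(c.astype(float)*1.8,0,255).astype(np.uint8),None,fx=5.5,fy=5.5,interpolation=cv2.INTER_NEAREST))
for cam in ['top','scene']:
    X=np.load(cam+'0.npz')['X']
    m=(X[...,2]>62)&(X[...,2]<80)&(abs(X[...,0]-458)<45)&(X[...,1]>-60)&(X[...,1]<60)
    r=cv2.minAreaRect(X[m][:,:2].astype(np.float32));print(cam,m.sum(),r)
    m=(X[...,2]>40)&(X[...,2]<56)&(abs(X[...,0]-475)<40)&(X[...,1]>125)&(X[...,1]<190)
    p=X[m];print(p[:,:2].round().tolist()[:60])
```

```text
top 246 ((457.69775390625, 0.4209270477294922), (59.88206481933594, 29.861074447631836), 84.55529022216797)
[[491.0, 160.0], [492.0, 158.0], [488.0, 163.0], [488.0, 160.0], [489.0, 158.0], [485.0, 163.0], [485.0, 160.0], [482.0, 163.0], [483.0, 160.0], [480.0, 162.0], [480.0, 160.0], [477.0, 162.0], [477.0, 159.0], [477.0, 157.0], [477.0, 154.0], [477.0, 151.0], [477.0, 149.0], [474.0, 162.0], [475.0, 160.0], [474.0, 157.0], [475.0, 154.0], [475.0, 152.0], [474.0, 148.0], [475.0, 146.0], [474.0, 143.0], [474.0, 140.0], [475.0, 138.0], [475.0, 135.0], [475.0, 132.0], [475.0, 129.0], [475.0, 126.0], [472.0, 162.0], [472.0, 160.0], [471.0, 157.0], [472.0, 154.0], [472.0, 152.0], [472.0, 148.0], [472.0, 146.0], [472.0, 143.0], [472.0, 140.0], [472.0, 138.0], [472.0, 135.0], [472.0, 132.0], [472.0, 129.0], [469.0, 165.0], [469.0, 162.0], [469.0, 159.0], [469.0, 157.0], [469.0, 154.0], [469.0, 151.0], [469.0, 148.0], [469.0, 146.0], [469.0, 143.0], [469.0, 140.0], [469.0, 137.0], [469.0, 135.0], [469.0, 132.0], [469.0, 129.0], [470.0, 126.0], [466.0, 165.0]]
scene 206 ((457.3949890136719, 
[... 336 characters left out ...]
3.0, 160.0], [474.0, 163.0], [478.0, 164.0], [469.0, 148.0], [470.0, 151.0], [472.0, 153.0], [473.0, 156.0], [476.0, 157.0], [478.0, 160.0], [480.0, 161.0], [483.0, 163.0], [465.0, 143.0], [468.0, 145.0], [470.0, 147.0], [472.0, 149.0], [473.0, 151.0], [475.0, 154.0], [477.0, 157.0], [478.0, 160.0], [481.0, 161.0], [486.0, 159.0], [488.0, 162.0], [465.0, 139.0], [466.0, 142.0], [470.0, 143.0], [474.0, 142.0], [474.0, 147.0], [477.0, 148.0], [477.0, 152.0], [481.0, 161.0], [487.0, 159.0], [492.0, 158.0], [491.0, 163.0], [463.0, 133.0], [467.0, 133.0], [470.0, 134.0], [472.0, 135.0], [473.0, 139.0], [475.0, 142.0], [474.0, 146.0], [477.0, 147.0], [486.0, 160.0], [491.0, 159.0], [491.0, 164.0]]
```

View pics/c1.png

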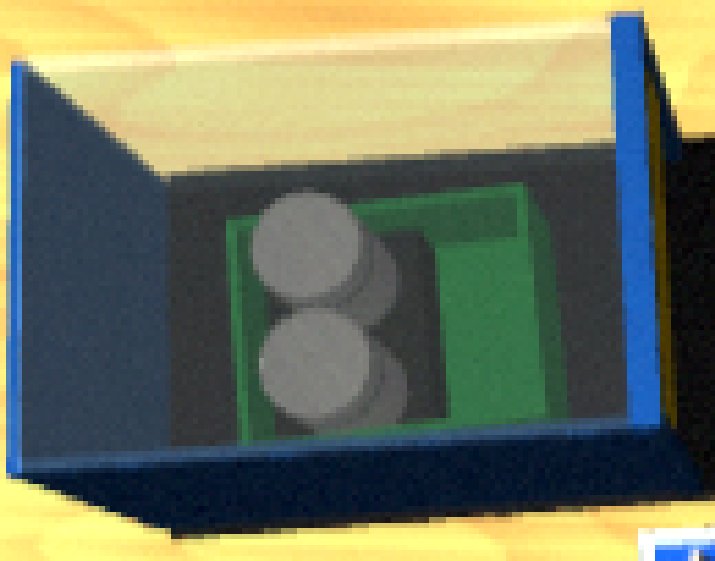

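The crop shows the tote's far front corner at crop (527,183), its front lip running to (550,415), and its rear far corner at (228,218).

Run:
```python
from h import *
P=camera_params('top');K=np.array(P['camera_matrix']);T=np.array(P['T'])
a=np.radians(5.45);O=np.array([624,171.5]);ex=np.array([-np.sin(a),np.cos(a)]);ey=np.array([-np.cos(a),-np.sin(a)])
for (u,v) in [(527,183),(552,415),(228,218),(240,440)]:
    r=T[:3,:3]@np.linalg.inv(K)@[u/5.5+89.5,v/5.5+117.5,1]; p=T[:3,3]+r*(86-T[2,3])/r[2]; d=p[:2]-O
    print(p.round(1),'station',round(d@ex,1),round(d@ey,1))
```

```text
[670.9 248.9  86. ] station 72.6 -54.1
[552.9 229.9  86. ] station 64.8 65.2
[649.3 397.   86. ] station 222.1 -46.6
[537.1 381.5  86. ] station 217.3 66.6
```

```bash
python3 -m jog '{"jaw":[93,93,93,93,93,93,93,93,93,93],"offset":[[36,-5,0],[36,-5,0],[36,-5,0],[36,-5,0],[36,-5,0],[0,0,0],[0,0,0],[0,0,0],[0,0,0],[0,0,0]],"yaw":[-7,-7,-7,-7,-7,-7,-7,-7,-7,-6]}' 50; python3 -c "
from plant import *;s=sense();print(s['ee_rot'],s['q'])"
```

```text
t: 1.93
tcp_pos: [292.0, -419.3, 218.7]
ee_rot: [[0.083, 0.997, 0.0], [0.997, -0.083, -0.0], [-0.0, 0.0, -1.0]]
force: [-0.1, -0.0, 0.0]
gripper_width: 92.6
finger_force: 0.0
[[ 8.30749744e-02  9.96543298e-01  5.56272305e-05]
 [ 9.96543296e-01 -8.30749693e-02 -8.87582009e-05]
 [-8.38301598e-05  6.28085289e-05 -9.99999995e-01]] [-6.03741226e+01  1.60312699e+01  1.00321108e+02  2.86399919e-04
  6.36416255e+01 -5.56089124e+01]
```

```bash
python3 -m jog '{"jaw":[60,60,60,60,60,60,60,60,60,60],"offset":[[39,13,0],[39,13,0],[39,13,0],[39,13,0],[39,13,0],[39,13,0],[39,13,0],[39,13,0],[39,13,0],[39,13,0]],"yaw":[0.7,0,0,0,0,0,0,0,0,0]}' 50; python3 -m jog '{"jaw":[60,60,60],"offset":[[36,0,20],[0,0,20],[0,0,0]],"yaw":[0,0,0]}' 50
```

```text
t: 2.77
tcp_pos: [460.9, -42.4, 218.9]
ee_rot: [[0.102, 0.995, 0.001], [0.995, -0.102, -0.0], [-0.0, 0.001, -1.0]]
force: [0.8, -1.0, -0.4]
gripper_width: 60.2
finger_force: 0.0
t: 3.02
tcp_pos: [462.5, -6.9, 175.9]
ee_rot: [[0.098, 0.995, -0.005], [0.995, -0.098, 0.001], [0.0, -0.005, -1.0]]
force: [0.1, -0.5, -1.2]
gripper_width: 60.3
finger_force: 0.0
```

Run:
```python
from h import *
print(sense()['tcp_pos'])
im,d,P=snap('wrist','w1.png');X=cloud(d,P)
m=(X[...,2]>64)&(X[...,2]<80)&(abs(X[...,0]-458)<40)&(X[...,1]>-60)&(X[...,1]<60)
if m.sum()>20:print(m.sum(),cv2.minAreaRect(X[m][:,:2].astype(np.float32)),np.median(X[m][:,2]))
```

```text
[462.52975948  -6.85259659 175.89809863]
2349 ((456.3838806152344, 0.5467166900634766), (60.18780517578125, 30.037067413330078), 84.4591293334961) 71.94465679707696
```

View pics/w1.png

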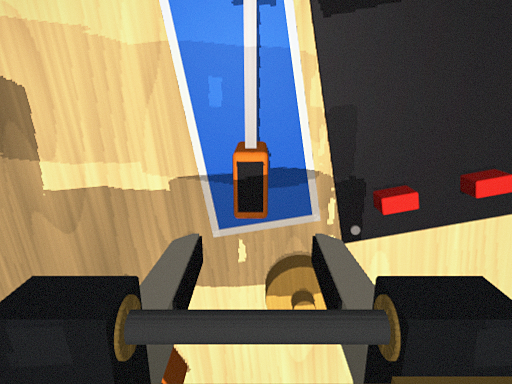

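The wrist picture shows the handle at (251,182), in line with the tool, and depth confirms its centre at (456.5, 0.5). Descending.

```bash
python3 -m jog '{"jaw":[60,60,60,60,60,60,60,60,60,60],"offset":[[7,-6,10],[0,0,25],[0,0,30],[0,0,30],[0,0,25],[0,0,20],[0,0,12],[0,0,7],[0,0,0],[0,0,0]],"yaw":[0,0,0,0,0,0,0,0,0,0]}' 50; python3 -m jog '{"jaw":[60,25,20,20,20,20],"offset":[[0,0,0],[0,0,0],[0,0,0],[0,0,0],[0,0,0],[0,0,0]],"yaw":[0,0,0,0,0,0]}' 50
```

```text
t: 3.9
tcp_pos: [459.5, -1.7, 20.5]
ee_rot: [[0.103, 0.995, 0.001], [0.995, -0.103, -0.0], [-0.0, 0.001, -1.0]]
force: [0.2, -0.1, 0.2]
gripper_width: 59.9
finger_force: 0.0
t: 4.4
tcp_pos: [458.6, -1.0, 19.7]
ee_rot: [[0.102, 0.995, -0.0], [0.995, -0.102, 0.0], [-0.0, -0.0, -1.0]]
force: [-2.2, 0.1, 2.2]
gripper_width: 31.4
finger_force: 1.4
```

```bash
python3 -m jog '{"jaw":[20,20,20,20,20,20,20,20,20,20],"offset":[[0,0,0],[0,0,-5],[0,0,-15],[0,0,-25],[0,0,-25],[0,0,-25],[0,0,-5],[0,0,0],[0,0,0],[0,0,0]],"yaw":[0,0,0,0,-3,-5,-3.2,0,0,0]}' 50; python3 -m jog '{"jaw":[20,20,20,20,20,20,20,20,20,20],"offset":[[-15,0,0],[-25,0,0],[-8,25,0],[0,30,0],[0,30,0],[0,30,0],[0,30,0],[0,22,0],[0,8,0],[0,0,0]],"yaw":[0,0,0,0,0,0,0,0,0,0]}' 50
python3 - <<'E'
from h import *
s=sense();print(s['tcp_pos'],s['ee_rot'][:2],s['gripper_width'],s['finger_force'])
im,d,P=snap('wrist','w2.png');X=cloud(d,P);np.savez('w2.npz',X=X)
t=np.array(s['tcp_pos']);R=np.array(s['ee_rot']);L=(X-t)@R
m=(L[...,2]<0)&(L[...,2]>-60)&(abs(L[...,1])<40)&(L[...,0]>-20)&(L[...,0]<250)
p=L[m]
b=p[(p[:,0]>45)&(p[:,0]<145)&(abs(p[:,1])<12)];print('bar y,z vs x',np.polyfit(b[:,0],b[:,1],1),np.polyfit(b[:,0],b[:,2],1))
c=p[(p[:,0]>152)];print('claw',len(c),c.min(0),c.max(0),np.median(c,0))
h=p[abs(p[:,0])<40];print('handle',h.min(0),h.max(0))
E
```

```text
t: 5.23
tcp_pos: [458.2, -1.0, 118.9]
ee_rot: [[-0.091, 0.996, -0.001], [0.996, 0.091, 0.0], [0.0, -0.001, -1.0]]
force: [-0.9, 0.7, -2.2]
gripper_width: 30.1
finger_force: 50.0
t: 6.07
tcp_pos: [637.8, -32.3, 118.0]
ee_rot: [[-0.093, 0.996, -0.002], [0.996, 0.093, 0.0], [0.0, -0.002, -1.0]]
force: [0.0, 0.5, -2.8]
gripper_width: 29.7
finger_force: 50.0
[637.84049194 -32.30321433 117.97832526] [[-9.28232427e-02  9.95681093e-01 -1.73397284e-03]
 [ 9.95682532e-01  9.28237514e-02  2.15073499e-04]] 29.68059667547076 49.96024310588837
bar y,z vs x [-0.00175545 -0.41514104] [ 2.91392493e-05 -2.99100126e+01]Traceback (most recent call last):
  File "<stdin>", line 8, in <module>
    return umr_minimum(a, axis, None, out, keepdims, initial, where)
ValueError: zero-size array to reduction operation minimum which has no identity
```

View pics/w2.png

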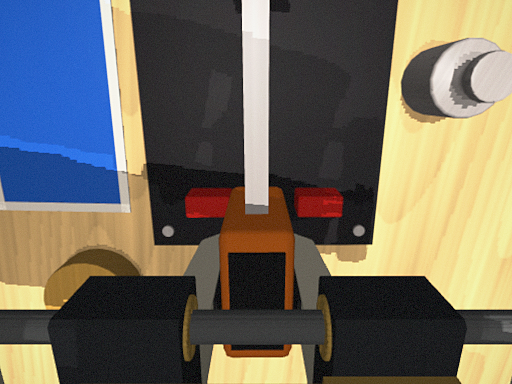

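The wrist picture shows the hook held level and in line with the deck, the bar running up column 255. Reaching in under the flap.

```bash
python3 -m jog '{"jaw":[20,20,20,20,20,20,20,20,20,20],"offset":[[10,0,5],[14,0,0],[14,0,0],[14,0,0],[14,0,0],[14,0,0],[14,0,0],[14,0,0],[14,0,0],[14,0,0]],"yaw":[0,0,0,0,0,0,0,0,0,0]}' 50; python3 -m jog '{"jaw":[20,20,20],"offset":[[2,0,0],[0,0,0],[0,0,0]],"yaw":[0,0,0]}' 50
python3 - <<'E'
from h import *
s=sense();t=np.array(s['tcp_pos']);R=np.array(s['ee_rot']);tip=t+R@[164,0,19]
a=np.radians(5.45);O=np.array([624,171.5]);ex=np.array([-np.sin(a),np.cos(a)]);ey=np.array([-np.cos(a),-np.sin(a)])
print('tip st',(tip[:2]-O)@ex,(tip[:2]-O)@ey,tip)
im,d,P=snap('top'); c=im[118:220,90:300][:,:,::-1]; cv2.imwrite('pics/t2.png',cv2.resize(np.clip(c*1.8,0,255).astype(np.uint8),None,fx=3.8,fy=3.8))
E
```

```text
t: 6.95
tcp_pos: [624.5, 104.4, 114.5]
ee_rot: [[-0.094, 0.996, -0.0], [0.996, 0.094, 0.0], [0.0, -0.0, -1.0]]
force: [-0.8, -0.8, -3.2]
gripper_width: 29.5
finger_force: 50.0
t: 7.2
tcp_pos: [624.5, 104.9, 114.4]
ee_rot: [[-0.094, 0.996, -0.001], [0.996, 0.094, -0.0], [0.0, -0.001, -1.0]]
force: [-0.1, 1.7, -5.2]
gripper_width: 29.5
finger_force: 50.0
tip st 97.70304705258063 5.660889551260395 [609.08515167 268.22372187  95.39406628]
```

View pics/t2.png

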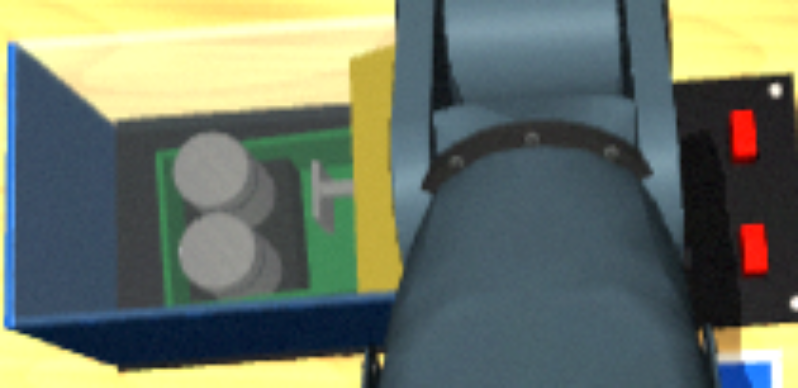

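The picture shows the claw at crop (320,195), inside the green pocket, with the flap resting on the bar. Lowering.

```bash
python3 -m jog '{"jaw":[20,20,20,20,20,20,20],"offset":[[0,0,8],[0,0,12],[0,0,12],[0,0,8],[0,0,4],[0,0,0],[0,0,0]],"yaw":[0,0,0,0,0,0,0]}' 50; python3 -m jog '{"jaw":[20,20,20,20,20,20],"offset":[[-3,0,0],[-5,0,0],[-5,0,0],[-3,0,0],[-2,0,0],[0,0,0]],"yaw":[0,0,0,0,0,0]}' 50
```

```text
t: 7.83
tcp_pos: [624.7, 104.9, 70.5]
ee_rot: [[-0.093, 0.996, -0.0], [0.996, 0.093, 0.0], [0.0, -0.0, -1.0]]
force: [-0.5, -1.5, -2.2]
gripper_width: 30.0
finger_force: 50.0
t: 8.33
tcp_pos: [626.4, 86.5, 70.7]
ee_rot: [[-0.093, 0.996, 0.0], [0.996, 0.093, 0.0], [0.0, 0.0, -1.0]]
force: [0.5, 0.3, -2.8]
gripper_width: 29.6
finger_force: 50.0
```

```bash
python3 -m jog '{"jaw":[20,20,20,20,20,20,20],"offset":[[-2,0,0],[-2,0,0],[-2,0,0],[-3,0,0],[-3,0,0],[-3,0,0],[-3,0,0]],"yaw":[0,0,0,0,0,0,0]}' 50; python3 -m jog '{"jaw":[20,20,20,20,20,20,20,20,20,20],"offset":[[-4,0,0],[-4,0,0],[-4,0,0],[-4,0,0],[-4,0,0],[-4,0,0],[-4,0,0],[-4,0,0],[-4,0,0],[-4,0,0]],"yaw":[0,0,0,0,0,0,0,0,0,0]}' 50
```

```text
t: 8.92
tcp_pos: [627.7, 69.5, 70.5]
ee_rot: [[-0.094, 0.996, -0.001], [0.996, 0.094, 0.001], [0.001, -0.001, -1.0]]
force: [-1.4, 5.7, -2.8]
gripper_width: 30.3
finger_force: 50.0
t: 9.75
tcp_pos: [631.6, 29.6, 70.6]
ee_rot: [[-0.094, 0.996, -0.0], [0.996, 0.094, 0.001], [0.001, -0.0, -1.0]]
force: [-0.7, 4.9, -2.6]
gripper_width: 30.0
finger_force: 50.0
```

```bash
for i in 1; do python3 -m jog '{"jaw":[20,20,20,20,20,20,20,20,20,20],"offset":[[-5,0,0],[-5,0,0],[-5,0,0],[-5,0,0],[-5,0,0],[-5,0,0],[-5,0,0],[-5,0,0],[-5,0,0],[-5,0,0]],"yaw":[0,0,0,0,0,0,0,0,0,0]}' 50; done; python3 -m jog '{"jaw":[20,20,20,20,20,20,20,20,20,20],"offset":[[-5,0,0],[-5,0,0],[-5,0,0],[-5,0,0],[-5,0,0],[-5,0,0],[-5,0,0],[-5,0,0],[-5,0,0],[-5,0,0]],"yaw":[0,0,0,0,0,0,0,0,0,0]}' 50
python3 - <<'E'
from h import *
im,d,P=snap('scene'); c=im[110:300,180:400][:,:,::-1]; cv2.imwrite('pics/s3.png',cv2.resize(np.clip(c*1.3,0,255).astype(np.uint8),None,fx=3,fy=3))
E
```

```text
t: 10.58
tcp_pos: [636.3, -20.2, 70.5]
ee_rot: [[-0.093, 0.996, -0.0], [0.996, 0.093, 0.001], [0.001, -0.0, -1.0]]
force: [0.3, 4.6, -1.6]
gripper_width: 29.8
finger_force: 50.0
t: 11.42
tcp_pos: [640.8, -69.8, 70.4]
ee_rot: [[-0.094, 0.996, -0.001], [0.996, 0.094, 0.001], [0.001, -0.001, -1.0]]
force: [0.3, 6.2, -2.1]
gripper_width: 30.1
finger_force: 50.0
```

View pics/s3.png

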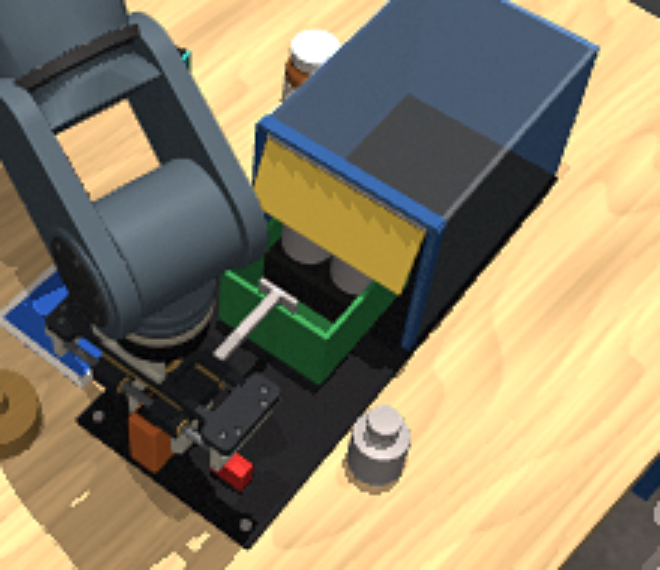

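The picture shows the tote half out, with the weights at (330,260) holding the flap swung outward and the claw behind the front wall at (275,295). Continuing.

```bash
python3 -m jog '{"jaw":[20,20,20,20,20,20,20,20,20,20],"offset":[[-5,0,0],[-5,0,0],[-5,0,0],[-5,0,0],[-5,0,0],[-5,0,0],[-5,0,0],[-5,0,0],[-5,0,0],[-5,0,0]],"yaw":[0,0,0,0,0,0,0,0,0,0]}' 50;  python3 -m jog '{"jaw":[20,20,20,20,20,20,20,20,20,20],"offset":[[-5,0,0],[-5,0,0],[-5,0,0],[-5,0,0],[-5,0,0],[-5,0,0],[-5,0,0],[-5,0,0],[-4,0,0],[-3,0,0]],"yaw":[0,0,0,0,0,0,0,0,0,0]}' 50; python3 -m jog '{"jaw":[20,20,20,20,20],"offset":[[-2,0,0],[-1,0,0],[-1,0,0],[-1,0,0],[-1,0,0]],"yaw":[0,0,0,0,0]}' 50
```

```text
t: 12.3
tcp_pos: [645.5, -119.4, 70.4]
ee_rot: [[-0.094, 0.996, -0.001], [0.996, 0.094, 0.001], [0.001, -0.001, -1.0]]
force: [-1.4, 6.4, -2.9]
gripper_width: 29.5
finger_force: 50.0
t: 13.13
tcp_pos: [649.9, -166.4, 70.4]
ee_rot: [[-0.093, 0.996, -0.001], [0.996, 0.093, 0.001], [0.001, -0.001, -1.0]]
force: [0.1, 5.9, -1.6]
gripper_width: 30.0
finger_force: 50.0
t: 13.55
tcp_pos: [650.4, -172.1, 70.4]
ee_rot: [[-0.094, 0.996, -0.001], [0.996, 0.094, 0.001], [0.001, -0.001, -1.0]]
force: [0.6, 5.7, -2.8]
gripper_width: 29.7
finger_force: 50.0
```

```bash
python3 -m jog '{"jaw":[20,20,20,20,20,20],"offset":[[-1,0,0],[-1,0,0],[-1,0,0],[-1,0,0],[-1,0,0],[-1,0,0]],"yaw":[0,0,0,0,0,0]}' 50;  python3 -m jog '{"jaw":[20,20,20],"offset":[[-1,0,0],[-1,0,0],[0,0,0]],"yaw":[0,0,0]}' 50
```

```text
t: 14.05
tcp_pos: [651.0, -178.0, 70.4]
ee_rot: [[-0.094, 0.996, -0.001], [0.996, 0.094, 0.001], [0.001, -0.001, -1.0]]
force: [-1.1, 6.2, -1.3]
gripper_width: 29.7
finger_force: 50.0
t: 14.3
tcp_pos: [651.2, -180.2, 70.4]
ee_rot: [[-0.094, 0.996, -0.001], [0.996, 0.094, 0.001], [0.001, -0.001, -1.0]]
force: [-0.3, 4.9, -2.9]
gripper_width: 29.2
finger_force: 50.0
```

```bash
python3 -m jog '{"jaw":[20,20,20],"offset":[[-1,0,0],[-0.5,0,0],[0,0,0]],"yaw":[0,0,0]}' 50
```

```text
t: 14.55
tcp_pos: [651.4, -181.7, 70.5]
ee_rot: [[-0.093, 0.996, -0.001], [0.996, 0.093, 0.001], [0.001, -0.001, -1.0]]
force: [-0.7, 4.3, -1.3]
gripper_width: 29.8
finger_force: 50.0
```

```bash
python3 -m jog '{"jaw":[20,20,20],"offset":[[-1,0,0],[-0.5,0,0],[0,0,0]],"yaw":[0,0,0]}' 50; python3 -c "
from h import *
im,d,P=snap('scene');X=cloud(d,P)
G=im.astype(int);m=(G[...,1]>G[...,0]+25)&(G[...,1]>G[...,2]+15)&(abs(X[...,2]-86)<5)&(X[...,0]>500)&(X[...,1]<170)
p=X[m][:,:2]-[624,171.5];a=np.radians(5.45);q=np.c_[p@[-np.sin(a),np.cos(a)],p@[-np.cos(a),-np.sin(a)]]
print(len(q),cv2.minAreaRect(q.astype(np.float32)),q.min(0),q.max(0))"
```

```text
t: 14.8
tcp_pos: [651.5, -183.1, 70.4]
ee_rot: [[-0.094, 0.996, -0.001], [0.996, 0.094, 0.001], [0.001, -0.001, -1.0]]
force: [0.3, 6.4, -2.0]
gripper_width: 29.9
finger_force: 50.0
304 ((-124.4124984741211, 7.76959228515625), (122.86331176757812, 153.2692413330078), 89.86674499511719) [-201.15328615  -53.49526785] [-47.63751743  69.27470897]
```

```bash
python3 -m jog '{"jaw":[20,20,20],"offset":[[-0.7,0,0],[-0.3,0,0],[0,0,0]],"yaw":[0,0,0]}' 50;python3 -m jog '{"jaw":[20,20,20],"offset":[[-0.7,0,0],[-0.3,0,0],[0,0,0]],"yaw":[0,0,0]}' 50 | grep force
```

```text
t: 15.1
tcp_pos: [651.4, -183.6, 70.2]
ee_rot: [[-0.093, 0.996, -0.001], [0.996, 0.093, 0.002], [0.002, -0.001, -1.0]]
force: [-1.0, 8.5, -2.4]
gripper_width: 29.7
finger_force: 50.0
force: [-0.4, 12.4, -1.8]
finger_force: 50.0
```

```bash
python3 -m jog '{"jaw":[20,20,20,20,20],"offset":[[-0.4,0,0],[0,0,0],[0,0,0],[0,0,0],[0,0,0]],"yaw":[0,0,0,0,0]}' 50;python3 -m jog '{"jaw":[20,20,20],"offset":[[0,0,0],[0,0,0],[0,0,0]],"yaw":[0,0,0]}' 50 | grep force
```

```text
t: 15.77
tcp_pos: [651.3, -183.7, 69.9]
ee_rot: [[-0.093, 0.996, -0.002], [0.996, 0.093, 0.004], [0.004, -0.002, -1.0]]
force: [-1.5, 14.4, -3.0]
gripper_width: 30.0
finger_force: 50.0
force: [-0.7, 14.2, -1.4]
finger_force: 50.0
```

```bash
python3 -m jog '{"jaw":[20,20,20,20,20,20,20],"offset":[[2,0,0],[4,0,0],[6,0,0],[5,0,0],[3,0,0],[0,0,0],[0,0,0]],"yaw":[0,0,0,0,0,0,0]}' 50; python3 -m jog '{"jaw":[20,20,20,20,20,20,20,20],"offset":[[0,0,-5],[0,0,-10],[0,0,-15],[0,0,-15],[0,0,-10],[0,0,-5],[0,0,0],[0,0,0]],"yaw":[0,0,0,0,0,0,0,0]}' 50
```

```text
t: 16.6
tcp_pos: [650.1, -166.2, 70.7]
ee_rot: [[-0.094, 0.996, 0.0], [0.996, 0.094, -0.0], [-0.0, 0.0, -1.0]]
force: [0.4, 0.1, -2.4]
gripper_width: 29.7
finger_force: 50.0
t: 17.27
tcp_pos: [649.9, -166.4, 130.5]
ee_rot: [[-0.093, 0.996, -0.0], [0.996, 0.093, 0.0], [0.0, -0.0, -1.0]]
force: [0.1, 0.4, -1.8]
gripper_width: 29.8
finger_force: 50.0
```

```bash
python3 -m jog '{"jaw":[20,20,20,20,20,20,20,20,20,20],"offset":[[-15,0,0],[-15,-15,0],[0,-25,0],[0,-30,0],[0,-30,0],[0,-30,0],[10,-25,0],[20,-20,0],[30,0,0],[30,0,0]],"yaw":[0,0,0,0,0,0,0,0,0,0]}' 50; python3 -m jog '{"jaw":[20,20,20,20,20,20,20,20],"offset":[[30,0,0],[30,0,0],[30,0,0],[22,0,0],[10,0,0],[0,0,0],[0,0,0],[0,0,0]],"yaw":[0,0,0,0,0,6,5.2,0]}' 50
```

```text
t: 18.1
tcp_pos: [468.9, -123.1, 130.2]
ee_rot: [[-0.091, 0.996, -0.001], [0.996, 0.091, 0.0], [0.0, -0.001, -1.0]]
force: [0.8, 0.3, -2.8]
gripper_width: 30.1
finger_force: 50.0
t: 18.77
tcp_pos: [459.0, -2.0, 130.4]
ee_rot: [[0.106, 0.994, -0.0], [0.994, -0.106, -0.0], [-0.0, -0.0, -1.0]]
force: [-0.4, 0.1, -2.2]
gripper_width: 29.9
finger_force: 50.0
```

```bash
python3 -m jog '{"jaw":[20,20,20,20,20,20,20,20],"offset":[[0,0,10],[0,0,20],[0,0,25],[0,0,25],[0,0,15],[0,0,8],[0,0,3],[0,0,0]],"yaw":[0,0,0,0,0,0,0,0]}' 50; python3 -m jog '{"jaw":[20,20,20,20,20,20],"offset":[[0,0,1],[0,0,1],[0,0,1],[0,0,1],[0,0,0.5],[0,0,0]],"yaw":[0,0,0,0,0,0]}' 50
python3 - <<'E'
from h import *
s=sense();t=np.array(s['tcp_pos']);R=np.array(s['ee_rot'])
im,d,P=snap('wrist');X=cloud(d,P);L=(X-t)@R
m=(L[...,2]<-20)&(L[...,2]>-40)&(abs(L[...,1])<10)&(L[...,0]>45)&(L[...,0]<145);b=L[m]
print(np.polyfit(b[:,0],b[:,1],1),np.polyfit(b[:,0],X[m][:,2],1))
E
```

```text
t: 19.43
tcp_pos: [458.7, -1.7, 24.2]
ee_rot: [[0.101, 0.995, -0.001], [0.995, -0.101, 0.0], [-0.0, -0.001, -1.0]]
force: [0.2, -0.5, -2.4]
gripper_width: 29.6
finger_force: 50.0
t: 19.93
tcp_pos: [458.9, -1.4, 20.2]
ee_rot: [[0.102, 0.995, 0.0], [0.995, -0.102, -0.0], [-0.0, 0.0, -1.0]]
force: [-0.2, -0.2, -1.6]
gripper_width: 30.1
finger_force: 50.0
[-0.00183051 -0.48465611] [-1.33916365e-03  5.03063068e+01]
```

Level and about 0.5 mm up. Set it down and release.

```bash
python3 -m jog '{"jaw":[20,20,20],"offset":[[0,0,0.5],[0,0,0.5],[0,0,0]],"yaw":[0,0,0]}' 50; python3 -m jog '{"jaw":[33,40,50,60,60,60,60],"offset":[[0,0,0],[0,0,0],[0,0,0],[0,0,0],[0,0,0],[0,0,0],[0,0,0]],"yaw":[0,0,0,0,0,0,0]}' 50;python3 -m jog '{"jaw":[60,60,60,60,60,60,60,60,60,60],"offset":[[0,0,-10],[0,0,-15],[0,0,-25],[0,0,-30],[0,0,-30],[0,0,-30],[-30,0,-20],[-30,0,0],[0,0,0],[0,0,0]],"yaw":[0,0,0,0,0,0,0,0,0,0]}'
python3 - <<'E'
from h import *
im,d,P=snap('scene');X=cloud(d,P);c=im[110:300,150:400][:,:,::-1]; cv2.imwrite('pics/s4.png',cv2.resize(np.clip(c*1.3,0,255).astype(np.uint8),None,fx=3,fy=3))
G=im.astype(int);m=(G[...,1]>G[...,0]+25)&(G[...,1]>G[...,2]+15)&(abs(X[...,2]-86)<5)&(X[...,0]>500)&(X[...,1]<170)
p=X[m][:,:2]-[624,171.5];a=np.radians(5.45);q=np.c_[p@[-np.sin(a),np.cos(a)],p@[-np.cos(a),-np.sin(a)]]
print(len(q),cv2.minAreaRect(q.astype(np.float32)))
for cam in ['scene','top','wrist']:
    if cam!='scene': im,d,P=snap(cam);X=cloud(d,P)
    m=(X[...,2]>62)&(X[...,2]<80)&(abs(X[...,0]-458)<45)&(X[...,1]>-60)&(X[...,1]<60)
    if m.sum()>20: print(cam,cv2.minAreaRect(X[m][:,:2].astype(np.float32)),np.median(X[m][:,2]))
E
```

```text
t: 20.23
tcp_pos: [458.9, -1.5, 19.7]
ee_rot: [[0.102, 0.995, 0.0], [0.995, -0.102, -0.0], [0.0, 0.0, -1.0]]
force: [-3.5, 0.8, 8.5]
gripper_width: 29.5
finger_force: 50.0
t: 20.82
tcp_pos: [458.8, -1.5, 19.1]
ee_rot: [[0.102, 0.995, -0.0], [0.995, -0.102, -0.0], [-0.0, -0.0, -1.0]]
force: [0.3, -0.9, 0.4]
gripper_width: 59.8
finger_force: 0.0
t: 21.65
tcp_pos: [452.6, -61.9, 179.9]
ee_rot: [[0.104, 0.995, 0.001], [0.995, -0.104, -0.0], [-0.0, 0.001, -1.0]]
force: [-0.3, 0.6, -0.5]
gripper_width: 60.1
finger_force: 0.0
333 ((-124.94758605957031, 7.362152099609375), (122.2226791381836, 152.38296508789062), 89.31134796142578)
scene ((460.7510986328125, -0.3617515563964844), (60.621826171875, 32.96040344238281), 80.86261749267578) 70.12150551014611
top ((460.17218017578125, 4.552114486694336), (50.660465240478516, 29.991954803466797), 85.00501251220703) 71.47668421857486
wrist ((458.6028137207031, -0.5337944030761719), (59.69148254394531, 30.02470588684082), 84.08920288085938) 71.92179252530093
```

View pics/s4.png

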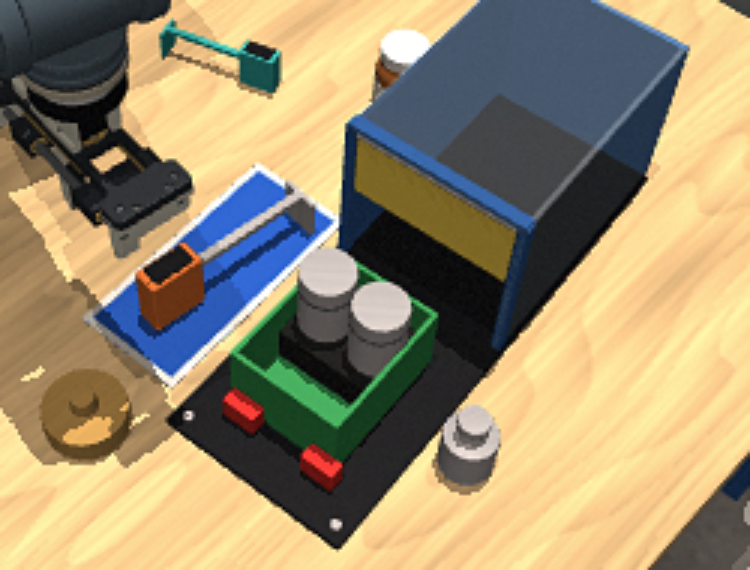

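The picture shows the tote square against both stops (stops at (243,410) and (322,466)), the flap shut at (435,210), and the hook standing on the blue rectangle with its handle at (170,285).

```bash
python3 -c "
from plant import *
print(finish_job())"
```

```text
the job is handed in; nothing more can be done
None
```

The job is handed in, verdict not shown: the last pictures show the tote square against both stops after a seating pull of about 14 N on the hook (you asked for about 10), the flap shut and the hook standing on its parking rectangle.

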